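Set the cedar pot's bayonet lid to half-way and hold it

ROBOT

A 6-joint arm with a two-finger parallel gripper is mounted at the origin on the work surface. World frame = base frame: x ahead of the robot, y to its left, z up, the work surface at z = 0. Lengths are in m, angles in rad, forces in N, time in s.
With the tool pointing down it reaches from about 0.325 to 0.9 m from the base axis. Payload 3.5 kg.
Tool frame: the origin (TCP) lies at the very end of the fingers, on their centre line; the grasp point (between the pads) lies behind it (manip.pinch_z is the z of the grasp point in the tool frame, in m); z points along the fingers, y is the line along which they close (so a half turn about z gives the same grasp; the last joint's range is limited). The gripper opens to 85 mm and grips with 20 to 120 N. Pads are 22 mm wide; open, the fingers measure 114 mm over their backs; the gripper's body (76 mm by 85 mm) begins 54 mm behind the grasp point. The pads swing forward as they close: fully open they stand 13 mm farther back than shut.
Start: joints at [-1.317, 0.276, -0.026, 1.268, 0, 1.467], TCP at [0.218, -0.586, 0.231] pointing down, gripper open.
Joint ranges: [-3.12, 3.12], [-0.85, 1.88], [-1.08, 1.24], [-1.95, 2.15], [-1.57, 1.53], [-3.14, 3.14]. Speed limits (rad/s): [2.57, 2.57, 3.14, 3.14, 3.14, 3.14].

INTERFACE

Orientations are given as a unit quaternion [x, y, z, w].
In Python, from plant import manip gives the robot as it stands. The module is installed in compiled form; this text tells all that it offers.
- The arm moves only by the shell command python3 -m pendant 'ROWS' [FORCE]. ROWS is JSON, one flat list of numbers, 5 for each row, row after row: the shift along the tool's x, y, z in m, then the turn about the tool's z in degrees, then the finger opening in m, from 0 to 0.0854. A call has 1 to 8 rows; each row is the pose to reach, as a shift and turn from the pose commanded when the call began, along the tool's axes at that moment; what a row does not reach only later rows make up. A row lasts 1/10 s, in which the tool goes at most 50 mm and 8.59 degrees, less where a joint would pass 70% of its speed; a pose out of reach is approached as far as the arm can. A call with a gripper value outside its range is refused whole. The fingers move at their own pace and stop on an object; FORCE is the grip in N (left out, the last holds). Time passes only in rows, so rows that repeat a pose let the fingers close. It gives the time, the measured TCP pose, the force, the opening and the grip force at its end, in the units of the state.
- manip.get_obs(): the state, without advancing time (a new reading comes with each control period).
- manip.camera(name): name is "scene" or "top" or "wrist"; returns a dict with "color" (480x640x3 uint8, blue, green, red), "fx", "fy", "cx", "cy" (pixels), "position" and "rotation" of the camera in the world. Camera axes: x right, y down, z forward; pixel columns grow to the right and rows downward; lengths in m; the calibration is good to about 2 mm. The wrist camera is an equidistant fisheye: a pixel r from the principal point sees the ray r / f radians off the axis. A picture is of the moment at which its call begins. There is no depth.
- manip.close_job(): hands the job in; it is judged then, once.
The state is a dict: "t": time; "qpos": joint angles; "qvel": joint speeds; "joint_torque": joint torques, N m; "tool_pos": TCP position; "orientation": TCP orientation; "contact_force": force on the tool from outside, world axes, zero at the start; "ft_torque": the same for the moment, N m; "gripper_width": opening from 0.0 (shut) to 1.0 (fully open); "gripper_force": force on a finger pad.
Only numpy, scipy, OpenCV 4.12 (cv2) and the standard library are available. Lean on these libraries where they do the work, as an engineer would, in place of code of your own. Each camera call takes 0.05 s, during which the arm holds its last target. There are 200 camera calls.

TASK

Fit the bayonet lid on the blue cedar scent pot: drop its two lugs through the entry gaps (bar in line with the white marks) until it is fully down, then twist it clockwise, seen from above, until the bar points at the yellow half-way marks, without ever going on into the lock click near the red marks. Finish while still gripping the lid's bar there with the lid fully down, and keep holding it; leave the other things on the shelf where they are.

Things in the scene. Friction and masses are not known exactly. Their poses are not given: they have to be found in the camera images.
- lid_grip (a point): Centre of the dark bar atop the loose pale-wood lid (about 120 g), which starts bar up on the shelf. Bar along this x, 68 mm long, 12 thick (y), 39 tall (top 18 mm above this point); z up. Its round flange, diameter 76, 5 thick, has its top face 21 mm below this point: keep fingertips above it. Lid underside 42 mm below. The lid is the same after a half turn.
- lid_foot (a point): Centre of the lid's underside; axes as lid_grip. The white plug, diameter 54 mm, rises 16 mm from here to the flange. At its foot two lugs stick out at +x and -x, in line with the bar, 5 mm tall, 10 mm wide, to 33.5 mm from the axis.
- pot_mouth (a point): Centre of the blue pot's mouth at rim height, 70 mm above the shelf; z up. Pot fixed, diameter 88 mm, same after a half turn. Mouth 58 mm wide; its ledge, 8 mm thick, has two entry gaps 16 mm wide at +x and -x, open to 36 mm from the axis, with white rim marks. Seated, the flange rests on the rim: bar centre 26 mm above this point, up to 3 mm upward play once twisted.
- half_mark (a point): One yellow half-way mark on the pot's rim, 41 mm from its axis (the other is opposite). The lid twists clockwise from above (yaw falls), never the other way: 0 at the gaps, 40 degrees (0.70 rad) at the yellow marks, sprung click balls resist from about 54, red marks and end stop at 84. It turns freely before the balls; nothing turns it back. Axes as pot_mouth.
- dish: White round ceramic trinket dish, diameter 110 mm, 28 mm high, origin at the centre of its underside, a loose cedar ball of 34 mm lying in it. Bystander.
- hair_clip: Silver metal hair clip, 62 x 16 x 9 mm, lying flat, origin at its underside. Bystander.
- perfume: Standing amber glass bottle with brass cap, diameter 44 mm, 80 mm tall, origin at the centre of its underside. Bystander.
- glasses_case: Blue glasses case, 70 x 165 x 50 mm, long side along its y, origin at the centre of its underside. Bystander.
- watch_lid (a joint): Swing lid of the fixed black watch box (130 x 110 x 75 mm), 0 shut as it starts, grows as it opens (rad). Bystander.

How it is judged:
By the outcome, as a careful person would: the job done as asked, in the order asked, and still so for the second after the job is handed in, while the arm keeps its last pose, push and grip.
It also fails if it takes over 48 s, if anything falls off the work surface, if the arm or the gripper's body presses on something with over 40 N, if the wrist force passes 120 N, or if a joint passes its speed limit or range.

## Working session

There is one attempt and no reset: what is moved stays moved. The work goes in short steps, Python scripts to look and compute and a shell command to move; the robot and the scene stay as the last step left them, time stands still between calls to the robot, and variables do not carry over. Pictures are saved under pics/ and viewed, at most 10 in all, crops included, and the job is handed in when it is done.

```bash
mkdir -p pics
cat > h.py <<'E'
import numpy as np, cv2, sys
from plant import manip
def grab(n):
    c=manip.camera(n); c['name']=n; return c
def ray(c,u,v):
    x=(u-c['cx'])/c['fx']; y=(v-c['cy'])/c['fy']
    if c['name']=='wrist':
        r=np.hypot(x,y); s=np.sin(r)/r if r>1e-9 else 1; d=np.array([x*s,y*s,np.cos(r)])
    else: d=np.array([x,y,1.])
    d=np.array(c['rotation']).reshape(3,3)@d
    return np.array(c['position']),d/np.linalg.norm(d)
def onz(c,u,v,z):
    p,d=ray(c,u,v); return p+d*(z-p[2])/d[2]
def proj(c,P):
    p=np.array(c['rotation']).reshape(3,3).T@(np.array(P)-c['position'])
    if c['name']=='wrist':
        r=np.hypot(p[0],p[1]); t=np.arctan2(r,p[2]); k=t/max(r,1e-9); return c['cx']+c['fx']*k*p[0],c['cy']+c['fy']*k*p[1]
    return c['cx']+c['fx']*p[0]/p[2],c['cy']+c['fy']*p[1]/p[2]
def tri(rs):
    A=sum(np.eye(3)-np.outer(d,d) for p,d in rs); b=sum((np.eye(3)-np.outer(d,d))@p for p,d in rs)
    return np.linalg.solve(A,b)
E
python3 - <<'E'
from h import *
import pickle
cs={n:grab(n) for n in('top','scene','wrist')}
pickle.dump(cs,open('c0.pkl','wb'))
for n,c in cs.items(): cv2.imwrite(f'pics/{n}0.png',c['color']); print(n,c['fx'],c['cx'],c['cy'],np.round(c['position'],3),np.round(c['rotation'],3).tolist())
o=manip.get_obs();print(o['t'],o['tool_pos'],o['orientation'],manip.pinch_z)
E
```

```text
top 488.47542599827426 322.8706447684824 237.47200894064656 [0.432 0.013 1.18 ] [0.71, -0.701, 0.054, -0.041]
scene 541.4953407743319 324.1528965641142 234.34077059130252 [ 1.271 -0.724  0.721] [0.817, 0.33, -0.166, -0.443]
wrist 371.64829954431775 318.0796012420914 235.02998035371857 [ 0.292 -0.557  0.373] [0.812, -0.563, -0.089, 0.127]
0.15 [ 0.21812619 -0.58506211  0.23041818] [ 9.84128748e-01  1.77453833e-01 -5.86281753e-05 -8.60501390e-04] -0.0187
```

View pics/top0.png

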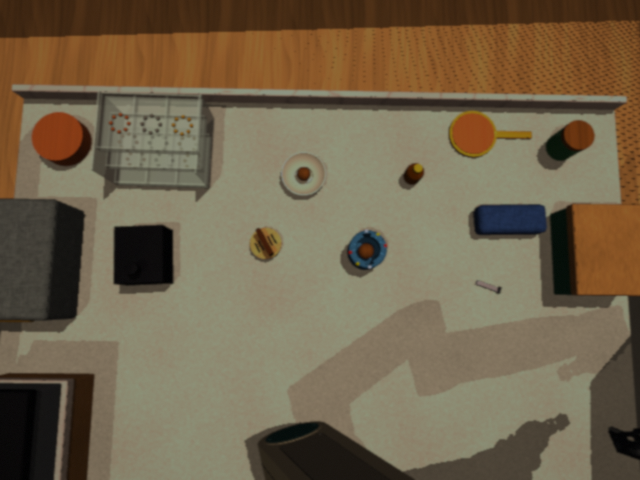

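View pics/scene0.png

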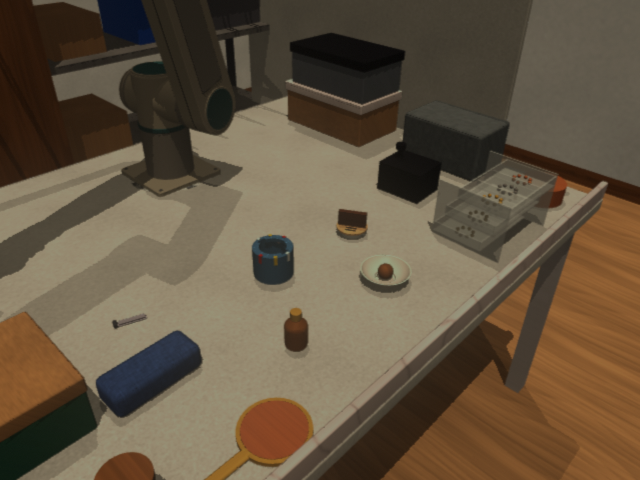

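The top view shows the lid at about (266,243) with its bar tilted, and the blue pot at about (367,249). The scene view shows the lid at (352,225) and the pot at (273,258). The camera rotation is a quaternion, so I'll fix the helper and measure both in the two views.

```bash
sed -i "s/c\['name'\]=n; return c/c['name']=n; c['rotation']=R.from_quat(c['rotation']).as_matrix(); return c/; 1a from scipy.spatial.transform import Rotation as R" h.py
python3 - <<'E'
from h import *
import pickle
cs=pickle.load(open('c0.pkl','rb'))
for n,c in cs.items(): c['name']=n; c['rotation']=R.from_quat(c['rotation']).as_matrix()
t,s=cs['top'],cs['scene']
print('down',t['rotation'][:,2],s['rotation'][:,2])
def tb(n,u,v):
    return ray(cs[n],u,v)
print('bar',tri([tb('top',265,241),tb('scene',352,217)]))
print('pot rim',tri([tb('top',367,249),tb('scene',273,246)]))
a=t['color'][195:295,220:420]; b=s['color'][190:290,235:435]
cv2.imwrite('pics/crop0.png',np.vstack([cv2.resize(x,None,fx=3,fy=3,interpolation=2) for x in(a,b)]))
w=cs['wrist'];print(proj(w,[.45,0.,.07]))
E
```

```text
down [ 0.13444283 -0.01636284 -0.99078625] [-0.56443399  0.61419253 -0.55152679]
bar [0.575562   0.12930992 0.045611  ]
pot rim [ 0.55777138 -0.10672713  0.06838807]
(np.float64(-37.07653309971772), np.float64(-84.65804533362328))
```

View pics/crop0.png

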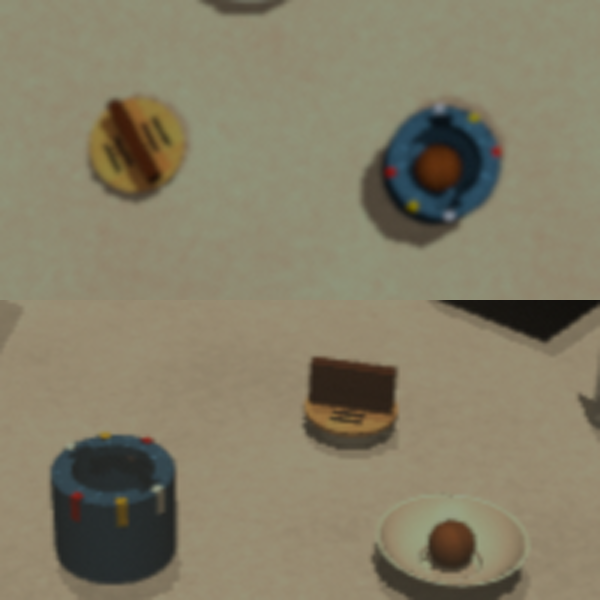

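The crop shows the bar running from (115,103) to (152,183) in the upper panel. The pot's white marks are at (440,109) and (450,215) there, with yellow at (475,118) and (413,206). Next I work out the moves to a view pose above both.

```bash
cat >> h.py <<'E'
def yawx(o):  # yaw of tool x in world
    x=R.from_quat(o['orientation']).apply([1,0,0]); return np.degrees(np.arctan2(x[1],x[0]))
def plan(P,yaw,o=None):
    "shift in tool axes (mm) and turn about tool z (deg) to TCP P, tool-x yaw (mod 180)"
    o=o or manip.get_obs(); r=R.from_quat(o['orientation'])
    d=r.inv().apply(np.array(P)-o['tool_pos'])*1000
    y=yawx(o); t=-((yaw-y+90)%180-90)
    print('shift mm',np.round(d,1),'turn',round(t,2),'| tool',np.round(o['tool_pos'],4),'yaw',round(y,2),'q',np.round(o['qpos'],2),'t',o['t'],'z',np.round(r.apply([0,0,1]),4))
E
python3 - <<'E'
from h import *
import pickle
cs=pickle.load(open('c0.pkl','rb'))
for n,c in cs.items(): c['name']=n; c['rotation']=R.from_quat(c['rotation']).as_matrix()
t=cs['top']
f=lambda u,v,z:onz(t,220+u/3,195+v/3,z)
def yw(a,b): d=b-a; return np.degrees(np.arctan2(d[1],d[0])),np.linalg.norm(d)
a,b=f(115,103,.06),f(152,183,.06); print('bar',a,b,yw(b,a))
a,b=f(440,109,.07),f(450,215,.07); print('white',(a+b)/2,yw(b,a))
a,b=f(475,118,.07),f(413,206,.07); print('yellow',(a+b)/2,yw(b,a))
plan([.50,.06,.25],yw(f(152,183,.06),f(115,103,.06))[0])
E
```

```text
bar [0.60056348 0.14382633 0.06      ] [0.53901837 0.11370258 0.06      ] (np.float64(26.07980556175525), np.float64(0.06852182177859052))
white [ 0.55744123 -0.11003825  0.07      ] (np.float64(5.349220425466561), np.float64(0.08166671686191775))
yellow [ 0.55738591 -0.10939732  0.07      ] (np.float64(-34.80006473539315), np.float64(0.08312867775727274))
shift mm [ 489.4 -506.   -18.6] turn -5.64 | tool [ 0.2181 -0.5851  0.2304] yaw 20.44 q [-1.32  0.28 -0.03  1.27  0.    1.47] t 0.15 z [-4.0e-04  1.7e-03 -1.0e+00]
```

```bash
python3 -m pendant '[0.49,-0.506,-0.02,-90,0.0854,0.49,-0.506,-0.02,-90,0.0854,0.49,-0.506,-0.02,-90,0.0854,0.49,-0.506,-0.02,-90,0.0854,0.49,-0.506,-0.02,-90,0.0854,0.49,-0.506,-0.02,-90,0.0854,0.49,-0.506,-0.02,-90,0.0854,0.49,-0.506,-0.02,-90,0.0854]'
python3 - <<'E'
from h import *
plan([.50,.06,.25],26)
E
```

```text
t: 0.95
tool_pos: [0.3788, -0.2174, 0.2426]
orientation: [0.71, 0.704, 0.0, 0.0]
contact_force: [-0.0, -1.3, 0.4]
gripper_width: 1.0
gripper_force: 0.0
shift mm [278.4 118.9  -7.4] turn 63.52 | tool [ 0.3788 -0.2174  0.2426] yaw 89.52 q [-0.67 -0.07 -0.39  1.25  0.    0.91] t 0.95 z [ 2.e-04 -0.e+00 -1.e+00]
```

```bash
python3 -m pendant '[0.278,0.119,-0.007,-116.5,0.0854,0.278,0.119,-0.007,-116.5,0.0854,0.278,0.119,-0.007,-116.5,0.0854,0.278,0.119,-0.007,-116.5,0.0854,0.278,0.119,-0.007,-116.5,0.0854,0.278,0.119,-0.007,-116.5,0.0854,0.278,0.119,-0.007,-116.5,0.0854,0.278,0.119,-0.007,-116.5,0.0854]'
python3 - <<'E'
from h import *
plan([.575,.129,.25],26)
c=grab('wrist'); cv2.imwrite('pics/w1.png',c['color'])
print(proj(c,[.57,.129,.06]),proj(c,[.557,-.11,.07]))
E
```

```text
t: 1.75
tool_pos: [0.5017, 0.059, 0.2493]
orientation: [0.186, 0.983, -0.0, -0.0]
contact_force: [-0.4, 0.6, -0.3]
gripper_width: 1.0
gripper_force: 0.0
shift mm [-42.6  92.   -0.8] turn -47.47 | tool [0.5017 0.059  0.2493] yaw 158.53 q [-0.01  0.05 -0.25  1.26  0.    0.36] t 1.75 z [-7.e-04  1.e-04 -1.e+00]
(np.float64(410.961369065062), np.float64(245.25112270346884)) (np.float64(186.28605387954232), np.float64(316.20336258695284))
```

View pics/w1.png

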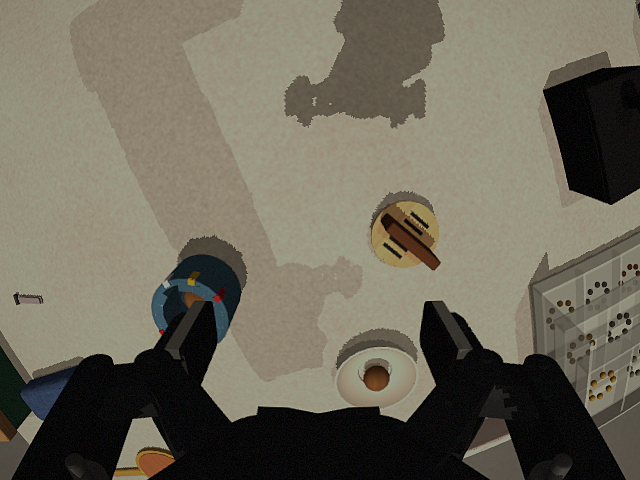

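The wrist view shows the lid flange centred near (405,233), with the bar from (388,218) to (433,265). The pot rim is near (190,310), partly behind a finger. Predictions agree with both. I'll turn to the grasp yaw and take a second view.

```bash
python3 -m pendant '[-0.04,0.03,0.03,-47.5,0.0854,-0.04,0.03,0.03,-47.5,0.0854,-0.04,0.03,0.03,-47.5,0.0854,-0.04,0.03,0.03,-47.5,0.0854,-0.04,0.03,0.03,-47.5,0.0854,-0.04,0.03,0.03,-47.5,0.0854,-0.04,0.03,0.03,-47.5,0.0854]'
python3 - <<'E'
from h import *
plan([.575,.129,.25],26)
c=grab('wrist'); cv2.imwrite('pics/w2.png',c['color'])
import pickle; pickle.dump(c,open('c2.pkl','wb'))
print(proj(c,[.57,.129,.06]),proj(c,[.557,-.11,.07]))
E
```

```text
t: 2.5
tool_pos: [0.5495, 0.0694, 0.2193]
orientation: [-0.219, 0.976, 0.0, -0.0]
contact_force: [0.3, 0.2, -0.3]
gripper_width: 1.003
gripper_force: 0.0
shift mm [-48.5  43.  -30.7] turn -0.72 | tool [0.5495 0.0694 0.2193] yaw -154.72 q [ 0.01  0.16 -0.2   1.21  0.   -0.43] t 2.5 z [-7.e-04  0.e+00 -1.e+00]
(np.float64(368.48515405631474), np.float64(262.5407941284029)) (np.float64(123.30407026234482), np.float64(139.97361882938904))
```

View pics/w2.png

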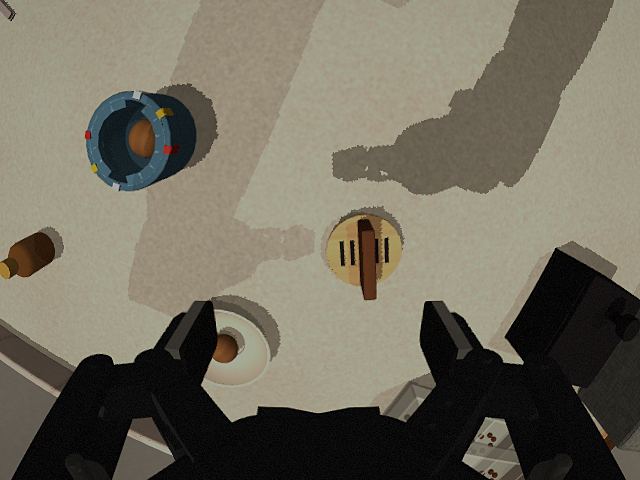

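The view shows the whole pot rim around (138,140), with white marks at (137,95) and (116,186) and yellow at (163,113) and (94,168). The lid's bar runs from (365,222) to (370,298). I'll rectify both onto their height planes for accurate reading.

```bash
cat >> h.py <<'E'
def rect(c,cx,cy,z,half=.05,s=.00025):
    "top-down patch on plane z; col -> -y, row -> -x ; pixel size s"
    n=int(2*half/s); i,j=np.mgrid[0:n,0:n]
    X=cx+half-i*s; Y=cy+half-j*s
    p=np.stack([X,Y,np.full_like(X,z)],-1)-c['position']; p=p@c['rotation']
    if c['name']=='wrist':
        r=np.hypot(p[...,0],p[...,1]); k=np.arctan2(r,p[...,2])/r
    else: k=1/p[...,2]
    return cv2.remap(c['color'],np.float32(c['cx']+c['fx']*k*p[...,0]),np.float32(c['cy']+c['fy']*k*p[...,1]),cv2.INTER_CUBIC)
E
python3 - <<'E'
from h import *
import pickle
c=pickle.load(open('c2.pkl','rb'))
a=rect(c,.557,-.11,.07); b=rect(c,.5705,.129,.06)
cv2.imwrite('pics/r2.png',np.hstack([a,b]))
E
```

```text
(no output)
```

View pics/r2.png

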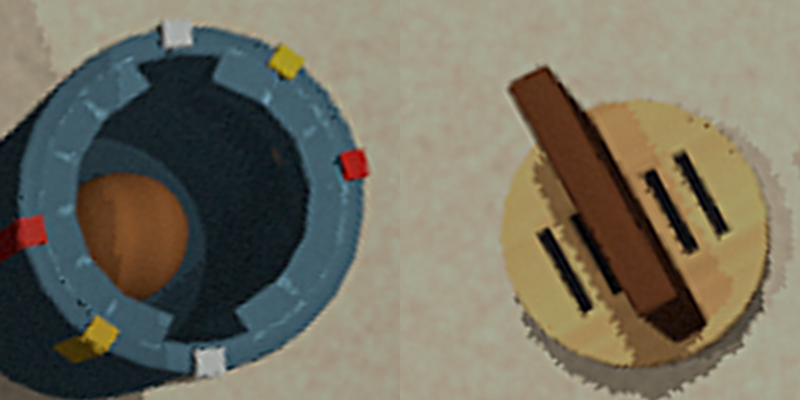

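The rectified patches give a pot centre of about (0.5576, -0.1084). The white marks, 82 mm apart, lie at yaw 5.7° and the yellow at -34.3°. The bar top has its centre near (0.573, 0.131) and yaw about 29.3°. I'll move above the lid for a second view.

```bash
python3 -m pendant '[-0.05,0.043,0.045,-5,0.0854,-0.05,0.043,0.045,-5,0.0854,-0.05,0.043,0.045,-5,0.0854,-0.05,0.043,0.045,-5,0.0854,-0.05,0.043,0.045,-5,0.0854]'
python3 - <<'E'
from h import *
import pickle
c=grab('wrist'); pickle.dump(c,open('c3.pkl','wb'))
plan([.5727,.1307,.15],29.3)
c2=pickle.load(open('c2.pkl','rb'))
print(c2['position'],c['position'],proj(c,[.5727,.1307,.06]),proj(c,[.5576,-.1084,.07]))
a=rect(c,.557,-.11,.07); b=rect(c,.5705,.129,.06)
cv2.imwrite('pics/r3.png',np.hstack([a,b]))
E
```

```text
t: 3.05
tool_pos: [0.5766, 0.1295, 0.1754]
orientation: [-0.262, 0.965, -0.0, 0.0]
contact_force: [-0.6, -0.7, 0.4]
gripper_width: 1.001
gripper_force: 0.0
shift mm [ 2.9  3.3 25.7] turn 1.05 | tool [0.5768 0.1293 0.1757] yaw -149.65 q [ 0.11  0.25 -0.18  1.14 -0.   -0.42] t 3.1 z [ 1.4e-03 -1.0e-04 -1.0e+00]
[0.47845883 0.03654117 0.36170094] [0.50861375 0.09046523 0.31766179] (np.float64(321.49449044447414), np.float64(225.31229775920073)) (np.float64(63.17732854694543), np.float64(64.35224227975161))
```

View pics/r3.png

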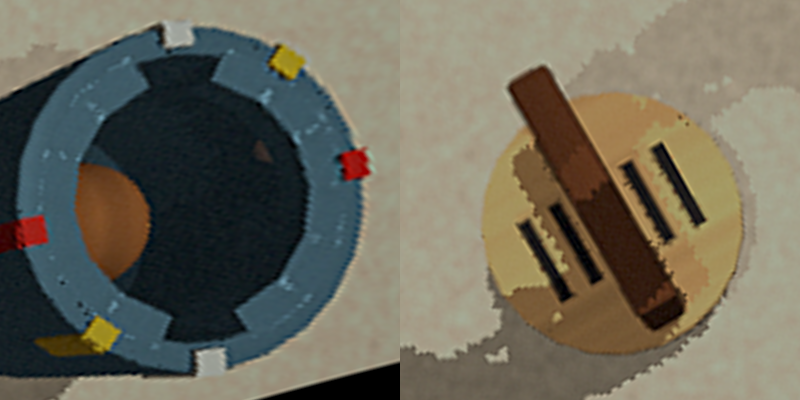

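The rim marks stay at the same patch pixels, e.g. white (178,33) and (210,361), which confirms a rim height of 0.070. The bar centre at (594,190) confirms its top at about 0.060. The flange centre cross-check gives a lid at (0.573, 0.131), yaw about 30°. Descending.

```bash
python3 -m pendant '[0.003,0.0032,0.05,0.4,0.0854,0.003,0.0032,0.1,0.4,0.0854,0.003,0.0032,0.12,0.4,0.0854,0.003,0.0032,0.12,0.4,0.0854,0.003,0.0032,0.12,0.4,0.0854]'
python3 - <<'E'
from h import *
plan([.573,.1309,.028],30)
E
```

```text
t: 3.6
tool_pos: [0.5731, 0.1308, 0.0558]
orientation: [-0.259, 0.966, -0.0, 0.001]
contact_force: [-1.2, 0.0, 0.6]
gripper_width: 1.001
gripper_force: 0.0
shift mm [ 0.   0.1 27.8] turn -0.01 | tool [0.5731 0.1308 0.0558] yaw -150.01 q [ 0.11  0.36 -0.32  0.9  -0.   -0.41] t 3.6 z [ 1.4e-03  1.0e-04 -1.0e+00]
```

```bash
python3 -m pendant '[0,0,0.02,0,0.0854,0,0,0.028,0,0.0854,0,0,0.028,0,0.04,0,0,0.028,0,0.015,0,0,0.028,0,0.005,0,0,0.028,0,0.005,0,0,0.028,0,0.005,0,0,0.028,0,0.005]' 60
python3 -m pendant '[0,0,0,0,0.005,0,0,0,0,0.005,0,0,0,0,0.005,0,0,0,0,0.005]'; python3 -c "
from h import *
plan([.5576,-.1084,.16],5.7)"
```

```text
t: 4.4
tool_pos: [0.5728, 0.1314, 0.0273]
orientation: [-0.259, 0.966, -0.0, 0.0]
contact_force: [0.1, -0.3, 1.8]
gripper_width: 0.131
gripper_force: 58.6
t: 4.8
tool_pos: [0.5728, 0.1314, 0.0272]
orientation: [-0.259, 0.966, -0.0, 0.0]
contact_force: [-0.6, -0.7, 5.5]
gripper_width: 0.128
gripper_force: 59.2
shift mm [ 133.1 -200.  -132.8] turn 24.35 | tool [0.5728 0.1314 0.0272] yaw -149.95 q [ 0.12  0.39 -0.34  0.84  0.   -0.41] t 4.8 z [ 9.e-04  2.e-04 -1.e+00]
```

```bash
python3 -m pendant '[0,0,-0.02,0,0.005,0,0,-0.06,0,0.005,0,0,-0.1,0,0.005,0.03,-0.04,-0.12,6,0.005,0.05,-0.075,-0.12,12,0.005,0.075,-0.11,-0.12,18,0.005,0.1,-0.15,-0.12,24.3,0.005,0.125,-0.185,-0.12,24.3,0.005]'
python3 -m pendant '[0.007,-0.012,0,0,0.005,0.007,-0.012,0,0,0.005,0.007,-0.012,0,0,0.005,0.007,-0.012,0,0,0.005]'
python3 - <<'E'
from h import *
import pickle
plan([.5576,-.1084,.15],5.7)
c={n:grab(n) for n in('wrist','scene','top')}; pickle.dump(c,open('c4.pkl','wb'))
w=c['wrist']
print([np.round(proj(w,p)) for p in([.5576,-.1084,.165],[.5576,-.1084,.07])])
s=c['scene']; u,v=map(int,proj(s,[.5576,-.1084,.11])); 
a=s['color'][v-60:v+60,u-60:u+60]
cv2.imwrite('pics/w4.png',np.hstack([w['color'][120:420,100:500],cv2.resize(a,(300,300),interpolation=2)]))
print(manip.get_obs()['contact_force'])
E
```

```text
t: 5.6
tool_pos: [0.5558, -0.0931, 0.1458]
orientation: [-0.049, 0.999, 0.0, -0.001]
contact_force: [0.8, -0.3, -2.1]
gripper_width: 0.13
gripper_force: 58.8
t: 6.0
tool_pos: [0.5507, -0.1027, 0.1462]
orientation: [-0.051, 0.999, 0.0, -0.0]
contact_force: [0.7, -0.4, -0.7]
gripper_width: 0.13
gripper_force: 59.0
shift mm [-6.3 -6.3 -3.8] turn 0.14 | tool [ 0.5507 -0.1027  0.1462] yaw -174.16 q [-0.3   0.22 -0.28  1.07  0.   -0.4 ] t 6.0 z [-8.e-04  8.e-04 -1.e+00]
[array([300., 343.]), array([307., 257.])]
[ 0.16461441  0.27050947 -1.3619062 ]
```

View pics/w4.png

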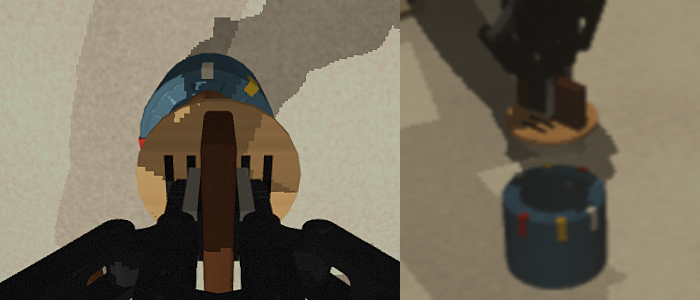

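The lid is held straight, with the bar upright between the fingers at (218,200) in the left crop and the pot below it. I'll check the lid's offset in the hand from the flange circle.

Run:
```python
from h import *
import pickle
w=pickle.load(open('c4.pkl','rb'))['wrist']
z=.1462-.0272+.021; cx,cy=.5507,-.1027
a=rect(w,cx,cy,z)
hsv=cv2.cvtColor(a,cv2.COLOR_BGR2HSV); m=((hsv[...,0]<25)&(hsv[...,0]>8)&(hsv[...,2]>90)&(hsv[...,1]>70)).astype(np.uint8)
n,l,st,ce=cv2.connectedComponentsWithStats(m); print(st[1:][st[1:,4]>500])
m=(m>0).astype(np.uint8)*255; m=cv2.morphologyEx(m,cv2.MORPH_OPEN,np.ones((5,5)))
# outer edge: convex hull points, ring fit with robust LSQ at known radius 38 mm
P=np.argwhere(m); h=cv2.convexHull(P[:,::-1].astype(np.int32))[:,0]
X=cx+.05-h[:,1]*.00025; Y=cy+.05-h[:,0]*.00025
from scipy.optimize import least_squares
f=lambda p:np.hypot(X-p[0],Y-p[1])-p[2]
r=least_squares(f,[cx,cy,.038],loss='soft_l1',f_scale=.0005); print(r.x,len(X),np.round(np.sort(abs(r.fun))*1000,1))
th=np.radians(-174.16);d=r.x[:2]-[cx,cy]; print('offset tool x,y mm',1000*(d@[np.cos(th),np.sin(th)]),1000*(d@[np.sin(th),-np.cos(th)]))
for q in h: cv2.circle(a,tuple(int(v) for v in q),2,(0,255,0),-1)
cv2.circle(a,(int((cy+.05-r.x[1])/.00025),int((cx+.05-r.x[0])/.00025)),int(r.x[2]/.00025),(255,0,0),1)
cv2.imwrite('pics/f4.png',a)
```

```text
[[   48    97   301   253 30257]]
[ 0.55039425 -0.1020713   0.03757741] 38 [0.  0.  0.  0.1 0.1 0.1 0.1 0.1 0.1 0.1 0.1 0.1 0.1 0.1 0.2 0.2 0.2 0.2
 0.2 0.2 0.2 0.2 0.2 0.3 0.3 0.3 0.3 0.3 0.3 0.4 0.4 0.4 0.5 0.6 8.2 8.9
 9.4 9.6]
offset tool x,y mm 0.24019106594636233 0.6565429979120374
```

View pics/f4.png

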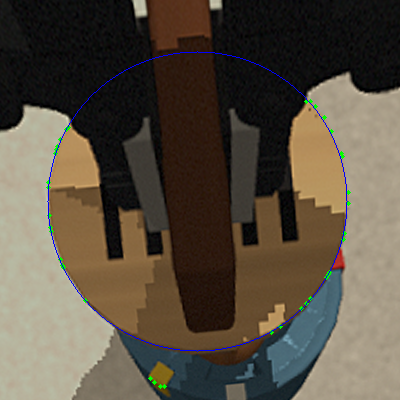

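The flange circle (radius 37.6 mm, centred near (198,201)) is within 0.7 mm of the TCP axis, so the lid is well centred in the hand. I'll align it over the pot.

```bash
python3 -m pendant '[-0.0065,-0.0065,0.01,0.1,0.005,-0.0065,-0.0065,0.035,0.1,0.005,-0.0065,-0.0065,0.041,0.1,0.005,-0.0065,-0.0065,0.041,0.1,0.005,-0.0065,-0.0065,0.041,0.1,0.005,-0.0065,-0.0065,0.041,0.1,0.005]'
python3 -c "
from h import *
plan([.5578,-.1087,.0812],5.7)"
```

```text
t: 6.75
tool_pos: [0.5589, -0.1101, 0.1066]
orientation: [-0.049, 0.999, -0.0, 0.001]
contact_force: [0.8, 1.1, -0.7]
gripper_width: 0.136
gripper_force: 59.0
shift mm [ 1.   1.5 25.4] turn -0.04 | tool [ 0.5589 -0.1101  0.1066] yaw -174.34 q [-0.31  0.27 -0.31  0.99  0.   -0.41] t 6.75 z [ 1.7e-03 -5.0e-04 -1.0e+00]
```

```bash
python3 -m pendant '[0.001,0.0015,0,0,0.005,0.001,0.0015,0,0,0.005,0.001,0.0015,0.003,0,0.005,0.001,0.0015,0.003,0,0.005,0.001,0.0015,0.003,0,0.005]'
python3 -c "
from h import *
plan([.5578,-.1087,.0812],5.7)"
```

```text
t: 7.25
tool_pos: [0.5568, -0.1084, 0.1025]
orientation: [-0.049, 0.999, 0.0, -0.0]
contact_force: [-0.3, 0.6, -0.7]
gripper_width: 0.131
gripper_force: 59.0
shift mm [-1.  -0.4 21.3] turn -0.05 | tool [ 0.5568 -0.1084  0.1025] yaw -174.35 q [-0.31  0.27 -0.32  0.98 -0.   -0.4 ] t 7.25 z [-3.e-04  1.e-04 -1.e+00]
```

```bash
python3 -m pendant '[-0.0008,-0.0003,0,0,0.005,-0.0008,-0.0003,0.002,0,0.005,-0.0008,-0.0003,0.005,0,0.005,-0.0008,-0.0003,0.008,0,0.005,-0.0008,-0.0003,0.01,0,0.005,-0.0008,-0.0003,0.01,0,0.005]'
python3 -c "
from h import *
plan([.5578,-.1087,.0812],5.7)"
```

```text
t: 7.85
tool_pos: [0.5573, -0.1086, 0.0921]
orientation: [-0.049, 0.999, 0.0, -0.001]
contact_force: [-0.4, 0.3, -1.9]
gripper_width: 0.133
gripper_force: 59.0
shift mm [-0.5 -0.2 10.9] turn -0.05 | tool [ 0.5573 -0.1086  0.0921] yaw -174.35 q [-0.31  0.29 -0.33  0.96 -0.   -0.4 ] t 7.85 z [-1.1e-03  3.0e-04 -1.0e+00]
```

```bash
python3 -m pendant '[0,0,0.003,0,0.005,0,0,0.006,0,0.005,0,0,0.008,0,0.005,0,0,0.01,0,0.005,0,0,0.011,0,0.005,0,0,0.012,0,0.005,0,0,0.012,0,0.005]'
python3 -c "
from h import *
plan([.5578,-.1087,.0812],5.7)"
```

```text
t: 8.55
tool_pos: [0.5577, -0.1087, 0.0812]
orientation: [-0.049, 0.999, -0.0, -0.0]
contact_force: [-2.2, 0.0, 3.6]
gripper_width: 0.133
gripper_force: 59.7
shift mm [-0.1  0.   0. ] turn -0.05 | tool [ 0.5577 -0.1087  0.0812] yaw -174.35 q [-0.31  0.3  -0.34  0.94 -0.   -0.4 ] t 8.55 z [-1.e-04 -0.e+00 -1.e+00]
```

```bash
python3 -m pendant '[0,0,0.0005,0,0.005,0,0,0.001,0,0.005,0,0,0.001,0,0.005]' 80
python3 -c "
from h import *
plan([.5578,-.1087,.0812],5.7)"
```

```text
t: 8.85
tool_pos: [0.5578, -0.1088, 0.0813]
orientation: [-0.049, 0.999, -0.0, 0.0]
contact_force: [-4.3, -0.2, 9.2]
gripper_width: 0.129
gripper_force: 79.3
shift mm [0.  0.1 0.1] turn -0.05 | tool [ 0.5578 -0.1088  0.0813] yaw -174.35 q [-0.31  0.3  -0.34  0.94 -0.   -0.4 ] t 8.85 z [ 4.e-04 -2.e-04 -1.e+00]
```

The lid is fully down: z stopped at 0.0813 while the upward force rose to 9 N. Twisting now.

```bash
python3 -m pendant '[0,0,0,5,0.005,0,0,0,11,0.005,0,0,0,17,0.005,0,0,0,23,0.005,0,0,0,29,0.005,0,0,0,34,0.005,0,0,0,37,0.005,0,0,0,37,0.005]'
python3 -c "
from h import *
plan([.5578,-.1087,.0812],-34.3); print(manip.get_obs()['ft_torque'])"
```

```text
t: 9.65
tool_pos: [0.5591, -0.1084, 0.0813]
orientation: [0.27, 0.963, 0.001, 0.001]
contact_force: [-0.8, 1.9, 6.2]
gripper_width: 0.131
gripper_force: 78.8
shift mm [ 1.  -0.9  0.1] turn 2.92 | tool [ 0.5591 -0.1084  0.0813] yaw 148.62 q [-0.31  0.3  -0.34  0.93  0.    0.24] t 9.65 z [ 3.e-03  6.e-04 -1.e+00]
[ 0.43922614  0.38315852 -0.16631965]
```

```bash
python3 -m pendant '[0.0005,-0.0005,0,1.5,0.005,0.0005,-0.0005,0,2.9,0.005,0.0005,-0.0005,0,2.9,0.005,0.0005,-0.0005,0,2.9,0.005]'
python3 - <<'E'
from h import *
plan([.5578,-.1087,.0812],-34.3)
w=grab('wrist'); s=grab('scene'); o=manip.get_obs()
a=rect(w,.5576,-.1084,.07,.06,.0003)
u,v=map(int,proj(s,[.5576,-.1084,.09])); b=cv2.resize(s['color'][v-50:v+50,u-50:u+50],(400,400),interpolation=2)
cv2.imwrite('pics/e.png',np.hstack([a,b])); print(o['contact_force'],o['ft_torque'])
E
```

```text
t: 10.05
tool_pos: [0.5588, -0.1089, 0.0813]
orientation: [0.294, 0.956, 0.001, 0.002]
contact_force: [-0.7, 0.7, 5.6]
gripper_width: 0.128
gripper_force: 78.6
shift mm [ 1.  -0.4  0.1] turn 0.06 | tool [ 0.5588 -0.1089  0.0813] yaw 145.76 q [-0.31  0.3  -0.34  0.93  0.    0.29] t 10.05 z [ 3.7e-03 -1.0e-04 -1.0e+00]
[-0.24901944  0.61248349  6.81801598] [ 0.36166272  0.25849447 -0.03843428]
```

View pics/e.png

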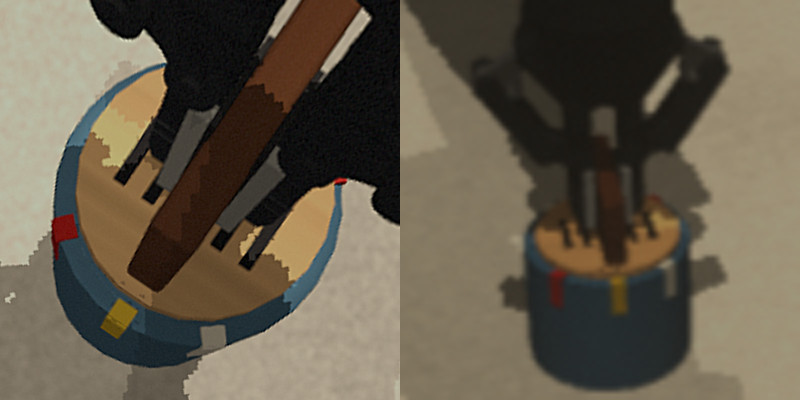

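The end view shows the bar pointing at the yellow mark, with its front end at (147,282) and the mark at (118,318). The flange is flat on the rim and the fingers still hold the bar. I'll make one numeric check of the bar yaw from the flange slits.

Run:
```python
from h import *
w=grab('wrist'); a=rect(w,.5576,-.1084,.075,.06,.0003)
g=cv2.cvtColor(a,cv2.COLOR_BGR2GRAY)
for name,(x0,y0,x1,y1) in {'s1':(110,130,150,187),'s2':(236,225,275,272)}.items():
    sub=(g[y0:y1,x0:x1]<45).astype(np.uint8)
    n,l,st,ce=cv2.connectedComponentsWithStats(sub)
    for i in range(1,n):
        if st[i,4]>80:
            P=np.argwhere(l==i)[:,::-1].astype(np.float32); vx,vy,_,_=cv2.fitLine(P,cv2.DIST_L2,0,.01,.01).ravel()
            print(name,st[i],'yaw',round(float(np.degrees(np.arctan(vx/vy))),1))
# bar top edge lines at z .114
b=rect(w,.5576,-.1084,.114,.06,.0003)
hsv=cv2.cvtColor(b,cv2.COLOR_BGR2HSV); m=((hsv[...,0]<12)&(hsv[...,1]>100)&(hsv[...,2]>35)).astype(np.uint8)
n,l,st,ce=cv2.connectedComponentsWithStats(m)
for i in range(1,n):
    if st[i,4]>800:
        P=np.argwhere(l==i)[:,::-1].astype(np.float32); r=cv2.minAreaRect(P); print('bar',st[i],r)
```

```text
s1 [  2   0  38  57 683] yaw -33.8
s2 [  0   0  39  47 754] yaw -27.8
bar [ 107  103  166  222 6407] ((187.9260711669922, 214.4012451171875), (38.49104309082031, 255.37474060058594), 34.32364273071289)
```

```bash
python3 -c "
from plant import manip
print(manip.close_job())"
```

```text
the job is handed in; nothing more can be done
None
```

The lid is fully down on the blue pot and twisted 40° clockwise so the bar points at the yellow marks, short of the lock click. The gripper is still holding the bar, and the job was handed in at about 10 s of the 48 s allowed.

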